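# Fragrance bottles back on their own mats, then the candle on the cork

## Robot

A 6-joint arm with a two-finger parallel gripper is mounted at the origin on the work surface. World frame = base frame: x ahead of the robot, y to its left, z up, the work surface at z = 0. Lengths are in m, angles in rad, forces in N, time in s.
With the tool pointing down it reaches from about 0.3 to 0.875 m from the base axis. Payload 4.2 kg.
Tool frame: the origin (TCP) lies at the very end of the fingers, on their centre line; the grasp point (between the pads) lies 19 mm behind it (arm.pinch_z is the distance from the TCP to the grasp point, in m); z points along the fingers, y is the line along which they close (so a half turn about z gives the same grasp; the last joint's range is limited). The gripper opens to 85 mm and grips with 20 to 120 N. Pads are 22 mm wide; open, the fingers measure 114 mm over their backs; the gripper's body (76 mm by 85 mm) begins 54 mm behind the grasp point. The pads swing forward as they close: fully open they stand 13 mm farther back than shut.
Start: joints at [-1.165, 0.32, 1.565, -0, 1.257, -0.02], TCP at [0.238, -0.524, 0.203] pointing down, gripper open.
Joint ranges: [-3.11, 3.11], [-0.84, 2.01], [0.21, 2.61], [-1.34, 4.49], [0.05, 2.63], [-2.56, 2.56]. Speed limits (rad/s): [2.57, 2.57, 3.14, 3.14, 3.14, 3.14].

## Interface

Orientations are given as a unit quaternion [x, y, z, w].
In Python, from rig import arm gives the robot as it stands. The module is installed in compiled form; this text tells all that it offers.
- The arm moves only by the tool carry_out, never from a script. Its arguments are lists of equal length, an entry for each row: "offset": the shift along the tool's x, y, z in mm, a list of three; "dr": the turn, a rotation vector about the tool's x, y, z in degrees, a list of three. A call has 1 to 20 rows; each row is the pose to reach, as a shift and turn from the pose commanded when the call began, along the tool's axes at that moment; what a row does not reach only later rows make up. A row lasts 1/10 s, in which the tool goes at most 50 mm and 8.59 degrees, less where a joint would pass 70% of its speed; a pose out of reach is approached as far as the arm can. A call with a gripper value outside its range is refused whole. "grip" is the opening, from 0 (shut) to 1 (fully open), set as the call begins (left out, the last holds). The fingers move at their own pace and stop on an object; the grip force is fixed at half the most. Time passes only in rows, so rows that repeat a pose let the fingers close. It gives the time, the measured TCP pose, the force, the opening and the grip force at its end, in the units of the state.
- arm.get_state(): the state, without advancing time (a new reading comes with each control period).
- arm.grab_frame(name): name is "side" or "top" or "wrist"; returns a dict with "pixels" (480x640x3 uint8, red, green, blue), "z_map" (480x640 float32, m along the optical axis (not along the pixel's ray), 0 where there is no reading), "mtx" (3x3 intrinsics, pixels), "T" (4x4, takes a point from camera to world coordinates). Camera axes: x right, y up, looking along -z (the intrinsics and any distortion apply to the point x, -y, -z); pixel columns grow to the right and rows downward; lengths in m; the calibration is good to about 2 mm. A picture is of the moment at which its call begins.
- arm.finish_job(): hands the job in; it is judged then, once.
Trained networks look in a picture, given as the dict that the camera call returned (one of the last four; its "shot" number tells which), for a name from the list of things; names that differ only in an ending like _2 or _b are one class to them, and where a whole thing is asked for, a point or a joint stands for the part that bears it (a point fixed in the world has none). Each returns a list of dicts, best first, with "conf" (0 to 1); they miss things now and then, are a little off and sometimes report something else, mostly with a low value. They report only what shows in the picture. A call takes as long as a camera call. They do not tell look-alikes from the thing itself.
- arm.regions_of(picture, thing): "pixels" (480x640 bool, what is visible of it) and "at" ([column, row] in pixels, amid what is visible of it).
- arm.place_of(picture, thing): "at" ([column, row] in pixels: a listed point, or the origin of a listed thing).
The state is a dict: "t": time; "joint_pos": joint angles; "joint_velocities": joint speeds; "joint_efforts": joint torques, N m; "ee_pos": TCP position; "tool_rot": TCP orientation; "ft_force": force on the tool from outside, world axes, zero at the start; "wrist_torque": the same for the moment, N m; "finger_gap": finger opening in m; "gripper_force": force on a finger pad.
Only numpy, scipy, OpenCV 4.12 (cv2) and the standard library are available. Lean on these libraries where they do the work, as an engineer would, in place of code of your own. Each camera call takes 0.05 s, during which the arm holds its last target. There are 200 camera calls.

## Task

The green, blue and orange dropper bottles stand on one another's mats: park one in the middle of the empty cork mat, then bring all three home, each upright in the middle of the mat of its own colour. Only after that, move the white candle with the gold lid to the middle of the cork mat. Keep the bottles and the candle upright, never set one down on the bare tablecloth or drop it, and leave the paper cup and the tea-light glass where they are.

Things in the scene. Friction and masses are not known exactly. Their poses are not given: they have to be found in the camera images.
- bottle_green_mid (a point): green dropper bottle, loose, 90 mm high, 50 to 100 g: round green glass body 32 mm across, straight up to 54 mm, white label; sloping shoulder; gold collar 20 mm across at 60 to 74 mm; green bulb 13 mm across. Starts on a mat of another colour. Point on its axis half-way up, 45 mm above its foot (53 mm above the table on any mat); z up
- bottle_blue_mid (a point): blue dropper bottle, loose, 90 mm high, 50 to 100 g: round blue glass body 32 mm across, straight up to 54 mm, white label; sloping shoulder; gold collar 20 mm across at 60 to 74 mm; blue bulb 13 mm across. Starts on a mat of another colour. Point on its axis half-way up, 45 mm above its foot (53 mm above the table on any mat); z up
- bottle_orange_mid (a point): orange dropper bottle, loose, 90 mm high, 50 to 100 g: round orange glass body 32 mm across, straight up to 54 mm, white label; sloping shoulder; gold collar 20 mm across at 60 to 74 mm; orange bulb 13 mm across. Starts on a mat of another colour. Point on its axis half-way up, 45 mm above its foot (53 mm above the table on any mat); z up
- candle_mid (a point): finished candle, loose: white jar 56 mm across, flat gold lid 57 mm across (upper 12 mm, fast); 70 mm high, 170 to 350 g. Starts on a round slice of cream wood, 96 mm across, 10 mm thick, dark edge. Point on its axis half-way up, 35 mm above its foot (43 mm above the table on a mat); z up
- mat_green: green round mat, 90 mm across, 8 mm thick, paler green in the middle, fixed to the table; the place of the green bottle. Origin at the centre of its underside on the table (z = 0), z up
- mat_blue: blue round mat, 90 mm across, 8 mm thick, paler blue in the middle, fixed to the table; the place of the blue bottle. Origin at the centre of its underside on the table (z = 0), z up
- mat_orange: orange round mat, 90 mm across, 8 mm thick, paler orange in the middle, fixed to the table; the place of the orange bottle. Origin at the centre of its underside on the table (z = 0), z up
- mat_cork: plain dark brown cork mat, round, 90 mm across, 8 mm thick, fixed; empty at the start: the halfway place for the bottles and in the end the place of the candle. Origin at the centre of its underside on the table (z = 0), z up
- paper_cup: bystander: empty white paper cup standing upright, 76 mm across the rim, 90 mm high, light and loose. Origin at the centre of its underside, z up. To be left alone
- votive: bystander: mauve tea-light glass with cream wax, 64 mm across, 50 mm high, loose. Origin at the centre of its underside, z up. To be left alone
Mind the look-alikes: they are no part of the job. There is more than one size of the part that bears bottle_orange_mid; the job needs the middle-sized.

How it is judged:
By the outcome, as a careful person would: the job done as asked, in the order asked, and still so for the second after the job is handed in, with the robot touching nothing.
It also fails if it takes over 131 s, if anything falls off the work surface, if the arm or the gripper's body presses on something with over 40 N, if the wrist force passes 120 N, or if a joint passes its speed limit or range.

## Working session

There is one attempt and no reset: what is moved stays moved. The work goes in short steps, Python scripts to look and compute and a tool call to move; the robot and the scene stay as the last step left them, time stands still between calls to the robot, and variables do not carry over. Pictures are saved under pics/ and viewed, at most 14 in all, crops included, and the job is handed in when it is done.

Besides the shell and the picture viewer there is one more tool, called after ">>>" as name(argument=value, ...) on one line, values as JSON. carry_out: Moves the arm, as the interface text tells. Its arguments: {"type":"object","properties":{"offset":{"type":"array"},"dr":{"type":"array"},"grip":{"type":"number"}},"required":["offset","dr"]}

```bash
mkdir -p pics; cat > h.py <<'E'
import numpy as np, cv2
from rig import arm
def shot(n,fn=None):
    p=arm.grab_frame(n)
    if fn: cv2.imwrite('pics/'+fn+'.png',p['pixels'][:,:,::-1])
    return p
def ray(p,uv):
    K=np.array(p['mtx']);T=np.array(p['T'])
    x=(uv[0]-K[0,2])/K[0,0];y=(uv[1]-K[1,2])/K[1,1]
    return T[:3,3],T[:3,:3]@np.array([x,-y,-1.])
def at_z(p,uv,z):
    o,d=ray(p,uv);return o+d*(z-o[2])/d[2]
def cloud(p):
    v,u=np.mgrid[:480,:640];K=np.array(p['mtx']);T=np.array(p['T']);d=p['z_map']
    P=np.stack([(u-K[0,2])/K[0,0]*d,-(v-K[1,2])/K[1,1]*d,-d],-1)
    return P@T[:3,:3].T+T[:3,3]
E
python3 - <<'E'
from h import *
np.set_printoptions(precision=4,suppress=True)
s=arm.get_state();print(s['ee_pos'],s['tool_rot'],s['t'],s['finger_gap'],arm.pinch_z)
Z={'bottle_green_mid':.053,'bottle_blue_mid':.053,'bottle_orange_mid':.053,'candle_mid':.045,'mat_green':0,'mat_blue':0,'mat_orange':0,'mat_cork':0,'paper_cup':0,'votive':0}
for c in ('top','side'):
    p=shot(c,c+'0');print(c,p['T'][:3,3],p['mtx'][0,0],p['mtx'][0,2],p['mtx'][1,2])
    for n,z in Z.items():
        for r in arm.place_of(p,n)[:4]:
            print(n,round(r['conf'],2),np.round(r['at'],1),at_z(p,r['at'],z)[:2])
E
```

```text
[ 0.2373 -0.5232  0.2026] [ 0.9774  0.2113 -0.0002 -0.0008] 0.0 0.08502866908226571 0.0187
top [0.4279 0.0153 0.9844] 467.12702551320143 314.0139878729938 234.7512934026448
bottle_green_mid 0.77 [404.4 195. ] [ 0.6203 -0.1795]
bottle_blue_mid 0.51 [258.9 275.8] [0.4603 0.1158]
bottle_orange_mid 0.91 [256.7 153.5] [0.7102 0.1206]
bottle_orange_mid 0.5 [316.2 190. ] [ 0.6327 -0.0003]
bottle_orange_mid 0.5 [266.4 210.9] [0.5908 0.1008]
candle_mid 0.76 [354.2 279.7] [ 0.4504 -0.0741]
mat_green 0.61 [320.5 191.9] [ 0.6401 -0.0104]
mat_green 0.48 [403.6 197.7] [ 0.6254 -0.1887]
mat_blue 0.72 [398.4 198.8] [ 0.6231 -0.1774]
mat_blue 0.48 [260.6 275.9] [0.4619 0.1179]
mat_orange 0.91 [260.1 273.5] [0.4669 0.119 ]
mat_cork 0.79 [451.1 305.2] [ 0.3958 -0.2799]
paper_cup 0.9 [178.  312.7] [0.3879 0.2891]
votive 0.73 [227.  213.2] [0.596  0.1896]
side [ 0.4033 -0.6215  0.4276] 451.7100789168601 313.2051276599301 239.9993422755064
bottle_green_mid 0.96 [383.2 315.1] [ 0.6142 -0.1766]
bottle_blue_mid 0.56 [245.8 226.1] [0.4624 0.1203]
bottle_orange_mid 0.95 [360.8 248. ] [0.6433 0.0024]
bottle_orange_mid 0.86 [375.  210.9] [0.7191 0.1388]
bottle_orange_mid 0.82 [319.8 233.2] [0.5884 0.0676]
candle_mid 0.56 [251.7 290.1] [ 0.4506 -0.0723]
candle_mid 0.43 [204.3 217.2] [0.3896 0.189 ]
mat_green 0.69 [356.2 278.4] [ 0.6353 -0.0087]
mat_blue 0.68 [384.7 350. ] [ 0.6179 -0.1866]
mat_blue 0.47 [354.8 274.9] [0.6363 0.0023]
mat_blue 0.27 [356.1 248.5] [0.6677 0.0906]
mat_orange 0.58 [248.5 256.1] [0.4629 0.1021]
mat_cork 0.83 [220.4 443.7] [ 0.3901 -0.2872]
paper_cup 0.92 [203.7 216.8] [0.3868 0.2866]
paper_cup 0.4 [308.6 229.1] [0.5962 0.1872]
votive 0.82 [308.4 231.3] [0.5936 0.1777]
```

View pics/top0.png

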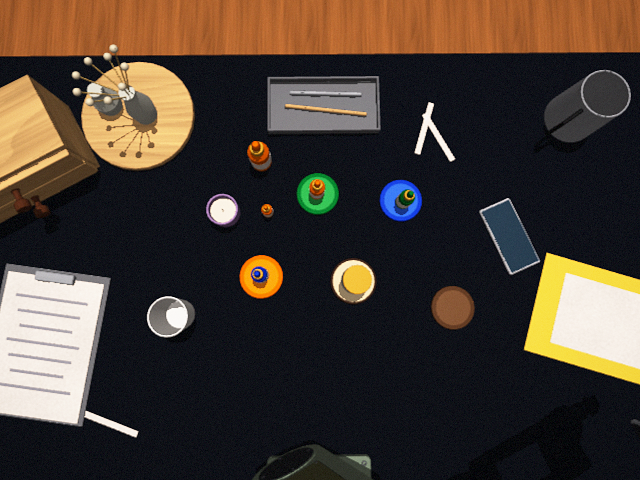

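View pics/side0.png

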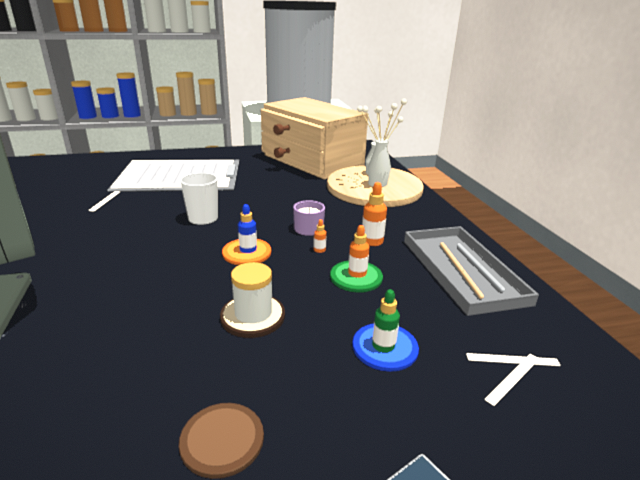

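Top view: green bottle on the blue mat (401,200), orange on green (318,193), blue on orange (261,276), candle (354,281), cork (453,307). The orange look-alikes stand at (259,156), large, and (267,211), small. Next I'll refine the positions with depth.

```bash
cat >> h.py <<'E'
def mat(p,n,guess,r=.062):
    # fit circle to mat-top points (z 4..13mm) by colour-independent height
    C=cloud(p).reshape(-1,3)
    m=(np.hypot(C[:,0]-guess[0],C[:,1]-guess[1])<r)&(C[:,2]>.004)&(C[:,2]<.0135)
    q=C[m][:,:2].astype(np.float32)
    (x,y),R=cv2.minEnclosingCircle(cv2.convexHull(q));return np.array([x,y]),R,m.sum(),np.median(C[m][:,2])
def band(p,guess,z0,z1,r=.03):
    C=cloud(p).reshape(-1,3)
    m=(np.hypot(C[:,0]-guess[0],C[:,1]-guess[1])<r)&(C[:,2]>z0)&(C[:,2]<z1)
    q=C[m]
    if len(q)<4: return None
    (x,y),R=cv2.minEnclosingCircle(cv2.convexHull(q[:,:2].astype(np.float32)))
    return np.round([x,y,R,len(q),q[:,2].max()],4)
from scipy.optimize import least_squares
def fit(p,guess,z0,z1,R,r=.04):
    C=cloud(p).reshape(-1,3)
    m=(np.hypot(C[:,0]-guess[0],C[:,1]-guess[1])<r)&(C[:,2]>z0)&(C[:,2]<z1)
    q=C[m]
    if len(q)<6: return None
    s=least_squares(lambda c:np.hypot(q[:,0]-c[0],q[:,1]-c[1])-R,guess,loss='soft_l1',f_scale=.001)
    return np.round([*s.x,len(q),np.sqrt(np.mean(s.fun**2))],4)
E
python3 - <<'E'
from h import *
np.set_printoptions(precision=4,suppress=True)
t=shot('top');s=shot('side')
M={'green':(.638,-.006),'blue':(.62,-.184),'orange':(.464,.115),'cork':(.393,-.284),'wood':(.45,-.074)}
for n,g in M.items(): print(n,'top',*mat(t,n,g),'side',*mat(s,n,g))
B={'green':(.617,-.178),'orange':(.638,0),'blue':(.461,.118)}
for n,g in B.items():
    print(n,'top collar/bulb',band(t,g,.068,.12),'side body fit',fit(s,g,.018,.058,.016),'collar',fit(s,g,.069,.081,.010))
print('candle',band(t,(.45,-.073),.072,.1,.05),fit(s,(.45,-.073),.02,.065,.028,.05))
for n in ('mat_cork','mat_green','mat_blue','mat_orange'):
    for c,p in (('top',t),('side',s)):
        for r in arm.regions_of(p,n)[:2]:
            h=cv2.findContours(r['pixels'].astype(np.uint8),0,1)[0];h=cv2.convexHull(np.concatenate(h))[:,0]
            w=np.array([at_z(p,uv,.008)[:2] for uv in h],np.float32)
            print(n,c,round(r['conf'],2),cv2.minEnclosingCircle(w))
E
```

```text
green top [ 0.6378 -0.0071] 0.06107940152287483 1112 0.008667943898126584 side [ 0.6356 -0.0066] 0.04610952362418175 1013 0.009390367953459933
blue top [ 0.6154 -0.1833] 0.059165578335523605 1097 0.008417048568051255 side [ 0.619 -0.183] 0.045647937804460526 1810 0.009242832633297449
orange top [0.4635 0.1154] 0.06119193881750107 1262 0.00881724179315152 side [0.4618 0.113 ] 0.04642541706562042 772 0.009324149987493563
cork top [ 0.3933 -0.2844] 0.05808829888701439 1475 0.008457988785401604 side [ 0.3928 -0.2834] 0.04572524130344391 4877 0.00908760657813762
wood top [ 0.4485 -0.0751] 0.06094210222363472 921 0.010573625070952719 side [ 0.4492 -0.0787] 0.049139492213726044 1252 0.011085144645022998
green top collar/bulb [  0.615   -0.1822   0.0124 108.       0.101 ] side body fit [  0.6157  -0.1852 581.       0.0007] collar [  0.6158  -0.185  131.       0.0009]
orange top collar/bulb [  0.6394  -0.0038   0.0128 104.       0.1025] side body fit [  0.6384  -0.0034 393.       0.0009] collar [ 0.6386 -0.003  91.      0.0011]
blue top collar/bulb [  0.465    0.1143   0.0127 111.       0.099
[... 426 characters left out ...]
677486658096)
mat_green side 0.86 ((0.6343747973442078, -0.00946789514273405), 0.049601491540670395)
mat_blue top 0.69 ((0.6185702085494995, -0.18112371861934662), 0.04599633440375328)
mat_blue top 0.22 ((0.6455910205841064, -0.0027553760446608067), 0.021462352946400642)
mat_blue side 0.67 ((0.6181434392929077, -0.18545258045196533), 0.047025252133607864)
mat_orange top 0.64 ((0.4614216089248657, 0.11576739698648453), 0.04575405269861221)
mat_orange top 0.47 ((0.3924420475959778, -0.28031277656555176), 0.04486777260899544)
mat_orange side 0.58 ((0.4604313373565674, 0.11077089607715607), 0.04810565710067749)
mat_orange side 0.45 ((0.38365644216537476, 0.39158040285110474), 0.1559131145477295)
```

>>> carry_out(offset=[[15, -5, 1], [45, -14, 4], [85, -27, 8], [125, -39, 11], [165, -52, 15], [205, -65, 18], [245, -77, 22], [285, -90, 25], [325, -103, 29], [365, -115, 32], [405, -128, 36], [440, -139, 39], [465, -147, 41], [480, -151, 42], [484.7, -153, 42.6], [484.7, -153, 42.6], [484.7, -153, 42.6]], dr=[[0, 0, 1], [0, 0, 3], [0, 0, 5], [0, 0, 7], [0, 0, 9], [0, 0, 11], [0, 0, 13], [0, 0, 15], [0, 0, 17], [0, 0, 19], [0, 0, 21], [0, 0, 22.5], [0, 0, 23.5], [0, 0, 24.2], [0, 0, 24.4], [0, 0, 24.4], [0, 0, 24.4]], grip=1)

```text
t: 3.3
ee_pos: [0.6151, -0.1847, 0.1609]
tool_rot: [1.0, -0.0, -0.0, 0.0]
ft_force: [0.6, -0.0, 0.4]
finger_gap: 0.0853
gripper_force: 0.0
```

```bash
python3 - <<'E'
from h import *
np.set_printoptions(precision=4,suppress=True)
p=shot('wrist','w1');print(p['T'])
print(band(p,(.6155,-.184),.09,.12),band(p,(.6155,-.184),.068,.12),mat(p,'blue',(.6186,-.183)))
E
```

```text
[[-0.0015  0.9614  0.2753  0.684 ]
 [-1.     -0.0017  0.0005 -0.1845]
 [ 0.0009 -0.2753  0.9614  0.3309]
 [ 0.      0.      0.      1.    ]]
[  0.6143  -0.1847   0.0064 334.       0.0992] [  0.6153  -0.1849   0.011  871.       0.0992] (array([ 0.6181, -0.1821]), 0.045140016824007034, np.int64(7326), np.float64(0.007847012209247217))
```

View pics/w1.png

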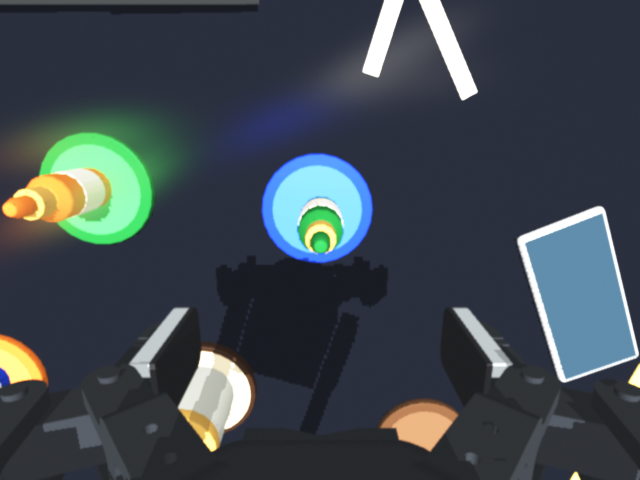

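Wrist picture: green bottle bulb at (320,243), blue mat centre (317,208), fingers straddling it at (165,350) and (475,350). It's well centred, so I'm descending.

>>> carry_out(offset=[[0, 0, 10], [0, 0, 30], [0, 0, 55], [0, 0, 80], [0, 0, 103], [0, 0, 119], [0, 0, 127], [0, 0, 130], [0, 0, 130]], dr=[[0, 0, 0], [0, 0, 0], [0, 0, 0], [0, 0, 0], [0, 0, 0], [0, 0, 0], [0, 0, 0], [0, 0, 0], [0, 0, 0]])

```text
t: 4.25
ee_pos: [0.6157, -0.1845, 0.0309]
tool_rot: [1.0, -0.0, 0.0, 0.0]
ft_force: [-1.3, 0.0, -0.0]
finger_gap: 0.0854
gripper_force: 0.0
```

>>> carry_out(offset=[[0, 0, 0], [0, 0, 0], [0, 0, 0], [0, 0, 0], [0, 0, 0], [0, 0, 0], [0, 0, 0], [0, 0, 0]], dr=[[0, 0, 0], [0, 0, 0], [0, 0, 0], [0, 0, 0], [0, 0, 0], [0, 0, 0], [0, 0, 0], [0, 0, 0]], grip=0)

```text
t: 5.05
ee_pos: [0.6163, -0.1844, 0.0318]
tool_rot: [1.0, -0.0, 0.001, 0.0]
ft_force: [-0.5, 0.1, 5.3]
finger_gap: 0.0269
gripper_force: 59.0
```

```bash
python3 - <<'E'
from h import *
p=shot('side');c=p['pixels'][230:390,290:490,::-1]
cv2.imwrite('pics/s1.png',cv2.resize(c,None,fx=3.5,fy=3.5,interpolation=2))
C=cloud(p)
for v in range(270,350,6): print(v,np.round(C[v,383],3))
E
```

```text
270 [ 0.61 -0.17  0.12]
276 [ 0.611 -0.168  0.11 ]
282 [ 0.611 -0.17   0.102]
288 [ 0.612 -0.172  0.094]
294 [ 0.613 -0.17   0.083]
300 [ 0.609 -0.182  0.082]
306 [ 0.607 -0.188  0.077]
312 [ 0.607 -0.19   0.069]
318 [ 0.606 -0.194  0.063]
324 [ 0.606 -0.196  0.054]
330 [ 0.606 -0.198  0.047]
336 [ 0.607 -0.199  0.037]
342 [ 0.608 -0.199  0.026]
348 [ 0.609 -0.198  0.015]
```

View pics/s1.png

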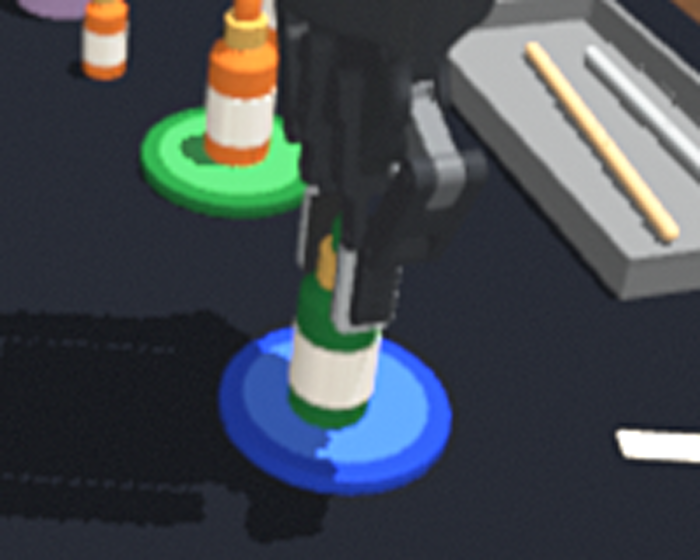

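Side crop: the finger tips (360,325) only reach the label top, so the pads are biting the shoulder. I'll reopen and go 6 mm lower.

>>> carry_out(offset=[[0, 0, 0], [0, 0, 0], [0, 0, 0], [0, 0, 0], [0, 0, 2], [0, 0, 4], [0, 0, 6], [0, 0, 6]], dr=[[0, 0, 0], [0, 0, 0], [0, 0, 0], [0, 0, 0], [0, 0, 0], [0, 0, 0], [0, 0, 0], [0, 0, 0]], grip=0.7)

```text
t: 5.9
ee_pos: [0.6154, -0.184, 0.0243]
tool_rot: [1.0, -0.0, -0.0, -0.0]
ft_force: [-0.4, 0.8, 0.1]
finger_gap: 0.06
gripper_force: 0.0
```

>>> carry_out(offset=[[0, 0, 0], [0, 0, 0], [0, 0, 0], [0, 0, 0], [0, 0, 0], [0, 0, 0]], dr=[[0, 0, 0], [0, 0, 0], [0, 0, 0], [0, 0, 0], [0, 0, 0], [0, 0, 0]], grip=0)

```text
t: 6.5
ee_pos: [0.6161, -0.1843, 0.0253]
tool_rot: [1.0, -0.0, 0.001, 0.0]
ft_force: [0.2, -0.0, 4.1]
finger_gap: 0.0289
gripper_force: 59.4
```

```bash
python3 -c "
from h import *
print(arm.pinch_z)
p=shot('side');c=p['pixels'][230:390,290:490,::-1]
cv2.imwrite('pics/s2.png',cv2.resize(c,None,fx=3.5,fy=3.5,interpolation=2))"
```

```text
0.0187
```

View pics/s2.png

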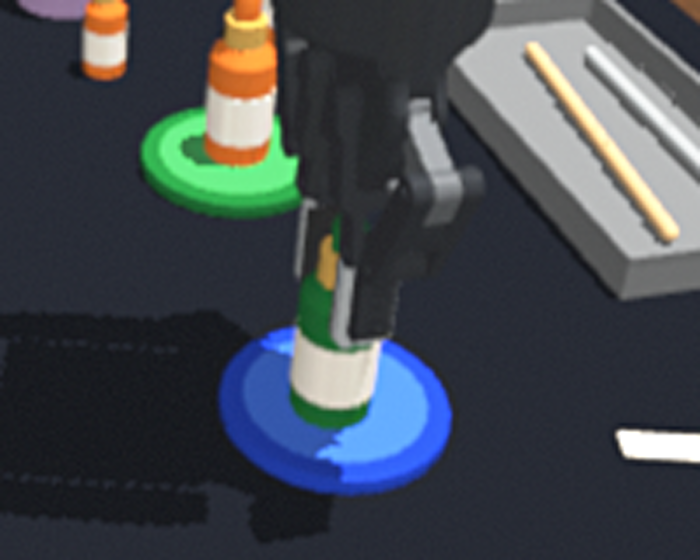

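>>> carry_out(offset=[[0, 0, -3], [0, 0, -10], [0, 0, -22], [0, 0, -36], [-5, 2, -46], [-18, 8, -50], [-38, 17, -50], [-60, 27, -50], [-84, 37, -50], [-108, 48, -50], [-132, 58, -50], [-156, 69, -50], [-178, 79, -50], [-197, 87, -50], [-211, 93, -50], [-219, 97, -50], [-222.5, 98.5, -50], [-222.5, 98.5, -50], [-222.5, 98.5, -50]], dr=[[0, 0, 0], [0, 0, 0], [0, 0, 0], [0, 0, 0], [0, 0, 0], [0, 0, 0], [0, 0, 0], [0, 0, 0], [0, 0, 0], [0, 0, 0], [0, 0, 0], [0, 0, 0], [0, 0, 0], [0, 0, 0], [0, 0, 0], [0, 0, 0], [0, 0, 0], [0, 0, 0], [0, 0, 0]])

```text
t: 8.45
ee_pos: [0.3938, -0.2826, 0.0749]
tool_rot: [1.0, 0.0, 0.0, 0.0]
ft_force: [0.5, 0.2, -0.2]
finger_gap: 0.0292
gripper_force: 59.3
```

```bash
python3 - <<'E'
from h import *
p=shot('side','s3');t=shot('top')
g=(.393,-.283)
print(fit(p,g,.06,.1,.016),fit(p,g,.06,.08,.016),fit(p,g,.08,.095,.016),mat(p,'c',g),mat(t,'c',g))
C=cloud(p).reshape(-1,3);m=np.hypot(C[:,0]-g[0],C[:,1]-g[1])<.02;q=C[m,2];print(np.sort(q[q>.02])[:5])
w=shot('wrist');print(mat(w,'c',g,.055))
E
```

```text
[ 3.939e-01 -2.836e-01  9.170e+02  5.000e-04] [ 3.939e-01 -2.836e-01  4.410e+02  5.000e-04] [ 3.939e-01 -2.837e-01  3.750e+02  5.000e-04] (array([ 0.39165914, -0.28370994]), 0.045614585280418396, np.int64(4634), np.float64(0.00908279717099636)) (array([ 0.39277497, -0.28131494]), 0.06057334691286087, np.int64(1047), np.float64(0.00836542073545088))
[0.05818251 0.05843727 0.05853853 0.05858265 0.05876417]
(array([ 0.39101097, -0.28218234]), 0.04494400694966316, np.int64(11618), np.float64(0.007875112044940846))
```

View pics/s3.png

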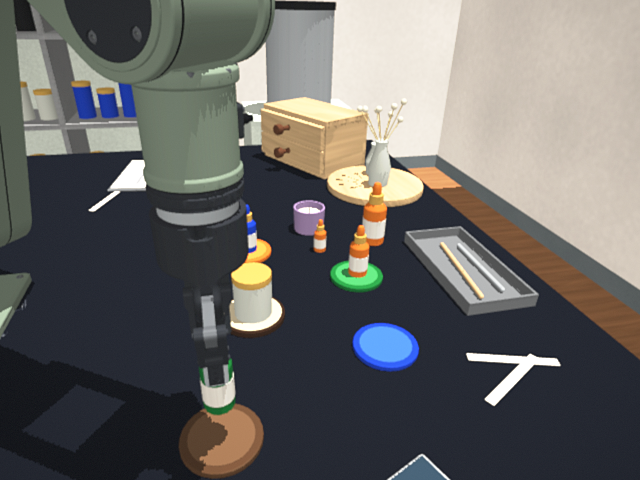

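Side picture: the green bottle hangs upright over the cork mat (foot at (218,410), mat centre (221,438)). Setting it down.

>>> carry_out(offset=[[-1, 0, 5], [-2, 0, 15], [-2, 0, 28], [-2, 0, 38], [-2, 0, 44], [-2, 0, 48], [-2, 0, 50], [-2, 0, 50], [-2, 0, 50]], dr=[[0, 0, 0], [0, 0, 0], [0, 0, 0], [0, 0, 0], [0, 0, 0], [0, 0, 0], [0, 0, 0], [0, 0, 0], [0, 0, 0]])

```text
t: 9.5
ee_pos: [0.3913, -0.2826, 0.0253]
tool_rot: [1.0, -0.0, 0.0, 0.0]
ft_force: [-1.6, 1.1, 3.5]
finger_gap: 0.0285
gripper_force: 59.7
```

>>> carry_out(offset=[[0, 0, 0], [0, 0, 0], [0, 0, 0], [0, 0, 0], [0, 0, 0], [0, 0, -10], [0, 0, -30], [0, 0, -60], [0, 0, -90], [0, 0, -115], [0, 0, -128], [0, 0, -130], [0, 0, -130]], dr=[[0, 0, 0], [0, 0, 0], [0, 0, 0], [0, 0, 0], [0, 0, 0], [0, 0, 0], [0, 0, 0], [0, 0, 0], [0, 0, 0], [0, 0, 0], [0, 0, 0], [0, 0, 0], [0, 0, 0]], grip=1)

```text
t: 10.8
ee_pos: [0.3912, -0.2826, 0.1552]
tool_rot: [1.0, -0.0, 0.0, 0.0]
ft_force: [0.3, 0.3, 0.1]
finger_gap: 0.0853
gripper_force: 0.0
```

```bash
python3 - <<'E'
from h import *
w=shot('wrist');g=(.392,-.283);print(band(w,g,.09,.12),band(w,g,.068,.09),mat(w,'c',g))
E
```

```text
[ 3.907e-01 -2.856e-01  6.100e-03  3.490e+02  9.940e-02] [ 3.913e-01 -2.834e-01  1.140e-02  5.720e+02  8.990e-02] (array([ 0.3908287 , -0.28227106]), 0.044942084699869156, np.int64(7427), np.float64(0.007836516571177232))
```

>>> carry_out(offset=[[2, -10, 0], [6, -35, 0], [12, -67, 0], [19, -102, 0], [25, -137, 0], [32, -172, 0], [38, -207, 0], [45, -242, 0], [51, -277, 0], [58, -312, 0], [63, -345, 0], [68, -372, 0], [71, -389, 0], [73, -396, 0], [73, -396.5, 0], [73, -396.5, 0], [73, -396.5, 0]], dr=[[0, 0, 0], [0, 0, 0], [0, 0, 0], [0, 0, 0], [0, 0, 0], [0, 0, 0], [0, 0, 0], [0, 0, 0], [0, 0, 0], [0, 0, 0], [0, 0, 0], [0, 0, 0], [0, 0, 0], [0, 0, 0], [0, 0, 0], [0, 0, 0], [0, 0, 0]])

```text
t: 12.55
ee_pos: [0.4639, 0.1131, 0.1546]
tool_rot: [1.0, -0.001, -0.0, 0.0]
ft_force: [-0.1, 0.0, -0.4]
finger_gap: 0.0853
gripper_force: 0.0
```

```bash
python3 - <<'E'
from h import *
print(arm.get_state()['ee_pos'])
w=shot('wrist','w2');g=(.464,.114);print(band(w,g,.09,.12),band(w,g,.068,.09),mat(w,'c',g))
E
```

```text
[0.46389172 0.11308548 0.15459859]
[4.624e-01 1.137e-01 6.600e-03 3.510e+02 9.950e-02] [4.628e-01 1.141e-01 1.130e-02 5.700e+02 9.000e-02] (array([0.45970526, 0.11512502]), 0.04500894248485565, np.int64(7372), np.float64(0.007848737925805954))
```

```bash
python3 - <<'E'
from h import *
p=shot('side');g=(.392,-.283)
for a,b,R in((.018,.035,.016),(.035,.058,.016),(.069,.081,.010),(.086,.1,.0065)): print(fit(p,g,a,b,R))
E
```

```text
[ 3.915e-01 -2.840e-01  3.280e+02  5.000e-04]
[ 3.915e-01 -2.839e-01  5.230e+02  6.000e-04]
[ 3.915e-01 -2.837e-01  2.040e+02  6.000e-04]
[ 3.916e-01 -2.830e-01  1.830e+02  1.800e-03]
```

>>> carry_out(offset=[[-1, 0, 10], [-1, 0, 30], [-1, 0, 55], [-1, 0, 80], [-1, 0, 103], [-1, 0, 119], [-1, 0, 126], [-1, 0, 129.5], [-1, 0, 129.5]], dr=[[0, 0, 0], [0, 0, 0], [0, 0, 0], [0, 0, 0], [0, 0, 0], [0, 0, 0], [0, 0, 0], [0, 0, 0], [0, 0, 0]])

```text
t: 13.55
ee_pos: [0.4633, 0.1137, 0.0252]
tool_rot: [1.0, -0.0, 0.0, 0.0]
ft_force: [0.7, -1.2, 0.8]
finger_gap: 0.0855
gripper_force: 0.0
```

>>> carry_out(offset=[[0, 0, 0], [0, 0, 0], [0, 0, 0], [0, 0, 0], [0, 0, 0], [0, 0, 0], [0, 0, 0], [0, 0, 0]], dr=[[0, 0, 0], [0, 0, 0], [0, 0, 0], [0, 0, 0], [0, 0, 0], [0, 0, 0], [0, 0, 0], [0, 0, 0]], grip=0)

```text
t: 14.35
ee_pos: [0.4638, 0.114, 0.0261]
tool_rot: [1.0, 0.0, 0.001, -0.0]
ft_force: [-1.1, 0.7, 5.5]
finger_gap: 0.0286
gripper_force: 58.9
```

>>> carry_out(offset=[[0, 0, -4], [0, 0, -14], [0, 0, -30], [0, 0, -48], [3, 6, -62], [12, 22, -70], [26, 49, -70], [42, 80, -70], [58, 112, -70], [75, 144, -70], [92, 176, -70], [109, 208, -70], [125, 239, -70], [138, 264, -70], [148, 282, -70], [153, 292, -70], [155, 296, -70], [155, 296, -70], [155, 296, -70], [155, 296, -70]], dr=[[0, 0, 0], [0, 0, 0], [0, 0, 0], [0, 0, 0], [0, 0, 0], [0, 0, 0], [0, 0, 0], [0, 0, 0], [0, 0, 0], [0, 0, 0], [0, 0, 0], [0, 0, 0], [0, 0, 0], [0, 0, 0], [0, 0, 0], [0, 0, 0], [0, 0, 0], [0, 0, 0], [0, 0, 0], [0, 0, 0]])

```text
t: 16.35
ee_pos: [0.6178, -0.1812, 0.0955]
tool_rot: [1.0, 0.0, -0.0, -0.0]
ft_force: [-0.6, -0.3, -0.5]
finger_gap: 0.0287
gripper_force: 59.3
```

```bash
python3 - <<'E'
from h import *
p=shot('side');w=shot('wrist');g=(.618,-.182)
print('bottle',fit(p,g,.08,.1,.016),fit(p,g,.1,.12,.016),'mat side',mat(p,'c',g),'wrist',mat(w,'c',g,.055))
E
```

```text
bottle [ 6.180e-01 -1.811e-01  3.190e+02  7.000e-04] [ 6.180e-01 -1.816e-01  3.440e+02  7.000e-04] mat side (array([ 0.61950052, -0.18280201]), 0.045766398310661316, np.int64(2416), np.float64(0.009282756608802928)) wrist (array([ 0.61829263, -0.1818397 ]), 0.04495992138981819, np.int64(11058), np.float64(0.00787437009039399))
```

>>> carry_out(offset=[[0.5, 1, 5], [0.5, 1, 17], [0.5, 1, 33], [0.5, 1, 48], [0.5, 1, 58], [0.5, 1, 64], [0.5, 1, 68], [0.5, 1, 70], [0.5, 1, 70], [0.5, 1, 70]], dr=[[0, 0, 0], [0, 0, 0], [0, 0, 0], [0, 0, 0], [0, 0, 0], [0, 0, 0], [0, 0, 0], [0, 0, 0], [0, 0, 0], [0, 0, 0]])

```text
t: 17.45
ee_pos: [0.6194, -0.1833, 0.0262]
tool_rot: [1.0, -0.0, 0.001, 0.0]
ft_force: [-0.2, 0.7, 2.0]
finger_gap: 0.0286
gripper_force: 59.6
```

>>> carry_out(offset=[[0, 0, 0], [0, 0, 0], [0, 0, 0], [0, 0, 0], [0, 0, 0], [0, 0, -10], [0, 0, -30], [0, 0, -60], [0, 0, -90], [0, 0, -115], [0, 0, -128], [0, 0, -130], [0, 0, -130]], dr=[[0, 0, 0], [0, 0, 0], [0, 0, 0], [0, 0, 0], [0, 0, 0], [0, 0, 0], [0, 0, 0], [0, 0, 0], [0, 0, 0], [0, 0, 0], [0, 0, 0], [0, 0, 0], [0, 0, 0]], grip=1)

```text
t: 18.75
ee_pos: [0.6184, -0.183, 0.1549]
tool_rot: [1.0, -0.0, -0.0, -0.0]
ft_force: [0.3, -0.1, -0.4]
finger_gap: 0.0851
gripper_force: 0.0
```

```bash
python3 - <<'E'
from h import *
w=shot('wrist');p=shot('side');g=(.618,-.182)
print(band(w,g,.068,.09),mat(w,'c',g,.055),fit(p,g,.018,.035,.016),fit(p,g,.035,.058,.016))
E
```

```text
[ 6.190e-01 -1.827e-01  1.120e-02  5.740e+02  9.000e-02] (array([ 0.61812901, -0.18180661]), 0.045049555599689484, np.int64(7452), np.float64(0.00786517058691058)) [ 6.197e-01 -1.834e-01  2.300e+02  7.000e-04] [ 6.197e-01 -1.833e-01  3.530e+02  7.000e-04]
```

>>> carry_out(offset=[[1, -8, 0], [3, -26, 0], [7, -55, 0], [10, -88, 0], [14, -120, 0], [17, -148, 0], [19, -168, 0], [20, -178, 0], [20, -180, 0], [20, -180, 0], [20, -180, 0]], dr=[[0, 0, 0], [0, 0, 0], [0, 0, 0], [0, 0, 0], [0, 0, 0], [0, 0, 0], [0, 0, 0], [0, 0, 0], [0, 0, 0], [0, 0, 0], [0, 0, 0]])

```text
t: 19.95
ee_pos: [0.6386, -0.0039, 0.1552]
tool_rot: [1.0, -0.0, -0.0, 0.0]
ft_force: [1.1, 0.9, 1.3]
finger_gap: 0.0855
gripper_force: 0.0
```

```bash
python3 - <<'E'
from h import *
w=shot('wrist','w3');g=(.638,-.003)
print(band(w,g,.09,.12),band(w,g,.068,.09),mat(w,'c',(.636,-.005)))
E
```

```text
[ 6.368e-01 -3.600e-03  6.400e-03  3.460e+02  9.900e-02] [ 6.383e-01 -3.100e-03  1.120e-02  5.710e+02  9.000e-02] (array([ 0.63439536, -0.00502983]), 0.045022282749414444, np.int64(7335), np.float64(0.007877514614986758))
```

View pics/w3.png

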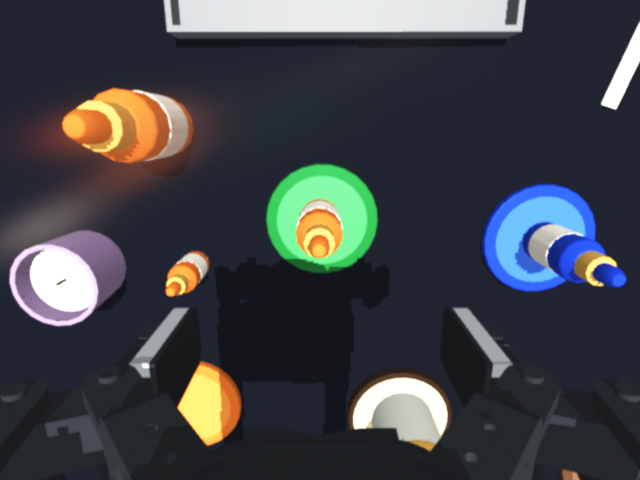

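Wrist picture: the orange bottle on the green mat (320,240) is centred between the fingers, the small look-alike at (187,273) is clear, and the blue bottle stands upright on the blue mat (545,240). Descending.

>>> carry_out(offset=[[0, 0, 10], [0, 0, 30], [0, 0, 55], [0, 0, 80], [0, 0, 103], [0, 0, 119], [0, 0, 126], [0, 0, 129.5], [0, 0, 129.5]], dr=[[0, 0, 0], [0, 0, 0], [0, 0, 0], [0, 0, 0], [0, 0, 0], [0, 0, 0], [0, 0, 0], [0, 0, 0], [0, 0, 0]])

```text
t: 20.9
ee_pos: [0.6389, -0.0034, 0.0257]
tool_rot: [1.0, -0.0, 0.0, 0.0]
ft_force: [0.0, -0.4, 0.5]
finger_gap: 0.0857
gripper_force: 0.0
```

>>> carry_out(offset=[[0, 0, 0], [0, 0, 0], [0, 0, 0], [0, 0, 0], [0, 0, 0], [0, 0, 0], [0, 0, 0], [0, 0, 0]], dr=[[0, 0, 0], [0, 0, 0], [0, 0, 0], [0, 0, 0], [0, 0, 0], [0, 0, 0], [0, 0, 0], [0, 0, 0]], grip=0)

```text
t: 21.7
ee_pos: [0.6391, -0.003, 0.0268]
tool_rot: [1.0, -0.0, 0.001, -0.0]
ft_force: [-2.0, 0.1, 6.2]
finger_gap: 0.0285
gripper_force: 59.0
```

>>> carry_out(offset=[[0, 0, -4], [0, 0, -14], [0, 0, -30], [0, 0, -48], [-2, -1, -62], [-9, -6, -70], [-22, -15, -70], [-40, -26, -70], [-60, -40, -70], [-82, -54, -70], [-104, -69, -70], [-125, -83, -70], [-144, -95, -70], [-160, -106, -70], [-171, -113, -70], [-177, -117, -70], [-179, -118, -70], [-179, -118, -70], [-179, -118, -70]], dr=[[0, 0, 0], [0, 0, 0], [0, 0, 0], [0, 0, 0], [0, 0, 0], [0, 0, 0], [0, 0, 0], [0, 0, 0], [0, 0, 0], [0, 0, 0], [0, 0, 0], [0, 0, 0], [0, 0, 0], [0, 0, 0], [0, 0, 0], [0, 0, 0], [0, 0, 0], [0, 0, 0], [0, 0, 0]])

```text
t: 23.6
ee_pos: [0.4605, 0.1147, 0.0958]
tool_rot: [1.0, -0.0, 0.0, 0.0]
ft_force: [0.1, 0.3, -1.3]
finger_gap: 0.0284
gripper_force: 59.3
```

```bash
python3 - <<'E'
from h import *
p=shot('side');w=shot('wrist');g=(.46,.115)
print('bottle',fit(p,g,.08,.1,.016),fit(p,g,.1,.12,.016),'mat side',mat(p,'c',g),'wrist',mat(w,'c',g,.055))
E
```

```text
bottle [4.598e-01 1.140e-01 1.820e+02 1.100e-03] [4.599e-01 1.141e-01 2.040e+02 1.100e-03] mat side (array([0.46074671, 0.11281076]), 0.0467362180352211, np.int64(997), np.float64(0.009386377881938968)) wrist (array([0.45982486, 0.11527529]), 0.04504837468266487, np.int64(11031), np.float64(0.007883122427984668))
```

>>> carry_out(offset=[[0, 0, 5], [0, 0, 17], [0, 0, 33], [0, 0, 48], [0, 0, 58], [0, 0, 64], [0, 0, 68], [0, 0, 70], [0, 0, 70], [0, 0, 70]], dr=[[0, 0, 0], [0, 0, 0], [0, 0, 0], [0, 0, 0], [0, 0, 0], [0, 0, 0], [0, 0, 0], [0, 0, 0], [0, 0, 0], [0, 0, 0]])

```text
t: 24.7
ee_pos: [0.4602, 0.1149, 0.0268]
tool_rot: [1.0, 0.0, 0.001, -0.0]
ft_force: [-1.2, -0.5, 5.5]
finger_gap: 0.0282
gripper_force: 60.0
```

>>> carry_out(offset=[[0, 0, 0], [0, 0, 0], [0, 0, 0], [0, 0, 0], [0, 0, 0], [0, 0, -10], [0, 0, -30], [0, 0, -60], [0, 0, -90], [0, 0, -115], [0, 0, -128], [0, 0, -130], [0, 0, -130]], dr=[[0, 0, 0], [0, 0, 0], [0, 0, 0], [0, 0, 0], [0, 0, 0], [0, 0, 0], [0, 0, 0], [0, 0, 0], [0, 0, 0], [0, 0, 0], [0, 0, 0], [0, 0, 0], [0, 0, 0]], grip=1)

```text
t: 26.0
ee_pos: [0.4597, 0.1149, 0.1561]
tool_rot: [1.0, -0.0, 0.0, -0.0]
ft_force: [0.7, 0.7, -0.1]
finger_gap: 0.0857
gripper_force: 0.0
```

```bash
python3 - <<'E'
from h import *
w=shot('wrist');p=shot('side');g=(.46,.115)
print(band(w,g,.068,.09),mat(w,'c',g,.055),fit(p,g,.018,.035,.016),fit(p,g,.035,.058,.016))
E
```

```text
[4.596e-01 1.149e-01 1.110e-02 5.630e+02 9.000e-02] (array([0.45949969, 0.11505168]), 0.04516139253973961, np.int64(7400), np.float64(0.007853342439096661)) [4.600e-01 1.142e-01 1.430e+02 1.000e-03] [4.597e-01 1.146e-01 2.100e+02 1.000e-03]
```

>>> carry_out(offset=[[-2, 10, 0], [-6, 35, 0], [-12, 67, 0], [-18, 102, 0], [-24, 137, 0], [-30, 172, 0], [-36, 207, 0], [-42, 242, 0], [-48, 277, 0], [-54, 312, 0], [-59, 345, 0], [-64, 372, 0], [-67, 390, 0], [-68.5, 397, 0], [-68.5, 398, 0], [-68.5, 398, 0], [-68.5, 398, 0]], dr=[[0, 0, 0], [0, 0, 0], [0, 0, 0], [0, 0, 0], [0, 0, 0], [0, 0, 0], [0, 0, 0], [0, 0, 0], [0, 0, 0], [0, 0, 0], [0, 0, 0], [0, 0, 0], [0, 0, 0], [0, 0, 0], [0, 0, 0], [0, 0, 0], [0, 0, 0]])

```text
t: 27.8
ee_pos: [0.3912, -0.2822, 0.1557]
tool_rot: [1.0, 0.0, -0.0, -0.0]
ft_force: [0.2, -0.2, 0.2]
finger_gap: 0.0852
gripper_force: 0.0
```

>>> carry_out(offset=[[0, 0, 10], [0, 0, 30], [0, 0, 55], [0, 0, 80], [0, 0, 103], [0, 0, 119], [0, 0, 126], [0, 0, 129.5], [0, 0, 129.5]], dr=[[0, 0, 0], [0, 0, 0], [0, 0, 0], [0, 0, 0], [0, 0, 0], [0, 0, 0], [0, 0, 0], [0, 0, 0], [0, 0, 0]])

```text
t: 28.7
ee_pos: [0.3914, -0.283, 0.0263]
tool_rot: [1.0, 0.0, 0.0, 0.0]
ft_force: [-0.4, 0.6, 0.6]
finger_gap: 0.0853
gripper_force: 0.0
```

>>> carry_out(offset=[[0, 0, 0], [0, 0, 0], [0, 0, 0], [0, 0, 0], [0, 0, 0], [0, 0, 0], [0, 0, 0], [0, 0, 0]], dr=[[0, 0, 0], [0, 0, 0], [0, 0, 0], [0, 0, 0], [0, 0, 0], [0, 0, 0], [0, 0, 0], [0, 0, 0]], grip=0)

```text
t: 29.5
ee_pos: [0.3915, -0.2833, 0.0272]
tool_rot: [1.0, -0.0, 0.0, 0.0]
ft_force: [0.1, 1.8, 5.3]
finger_gap: 0.0286
gripper_force: 58.7
```

>>> carry_out(offset=[[0, 0, -5], [0, 0, -18], [0, 0, -38], [0, 0, -60], [3, -3, -80], [12, -14, -90], [28, -32, -90], [47, -54, -90], [68, -78, -90], [90, -103, -90], [112, -128, -90], [134, -153, -90], [156, -178, -90], [178, -203, -90], [199, -227, -90], [217, -248, -90], [231, -264, -90], [240, -274, -90], [243, -278, -90], [243, -278, -90]], dr=[[0, 0, 0], [0, 0, 0], [0, 0, 0], [0, 0, 0], [0, 0, 0], [0, 0, 0], [0, 0, 0], [0, 0, 0], [0, 0, 0], [0, 0, 0], [0, 0, 0], [0, 0, 0], [0, 0, 0], [0, 0, 0], [0, 0, 0], [0, 0, 0], [0, 0, 0], [0, 0, 0], [0, 0, 0], [0, 0, 0]])

```text
t: 31.5
ee_pos: [0.634, -0.0047, 0.1159]
tool_rot: [1.0, 0.0, -0.001, 0.0]
ft_force: [-0.2, -0.5, -1.1]
finger_gap: 0.0282
gripper_force: 59.3
```

```bash
python3 - <<'E'
from h import *
p=shot('side');w=shot('wrist');g=(.634,-.005)
print('bottle',fit(p,g,.1,.12,.016),fit(p,g,.12,.14,.016),'mat side',mat(p,'c',g),'wrist',mat(w,'c',g,.055),arm.get_state()['ee_pos'])
E
```

```text
bottle [ 6.34e-01 -5.20e-03  2.23e+02  9.00e-04] [ 6.342e-01 -5.300e-03  2.400e+02  9.000e-04] mat side (array([ 0.63515854, -0.0060424 ]), 0.04633267596364021, np.int64(1269), np.float64(0.009433916664199071)) wrist (array([ 0.63449574, -0.00484606]), 0.04492577537894249, np.int64(10127), np.float64(0.007894596275094368)) [ 0.63351086 -0.00569947  0.11615629]
```

>>> carry_out(offset=[[0.5, 0, 6], [0.5, 0, 20], [0.5, 0, 40], [0.5, 0, 60], [0.5, 0, 74], [0.5, 0, 82], [0.5, 0, 87], [0.5, 0, 90], [0.5, 0, 90], [0.5, 0, 90]], dr=[[0, 0, 0], [0, 0, 0], [0, 0, 0], [0, 0, 0], [0, 0, 0], [0, 0, 0], [0, 0, 0], [0, 0, 0], [0, 0, 0], [0, 0, 0]])

```text
t: 32.6
ee_pos: [0.6356, -0.0052, 0.0273]
tool_rot: [1.0, -0.0, 0.001, 0.0]
ft_force: [-0.2, 0.0, 1.9]
finger_gap: 0.0284
gripper_force: 59.6
```

>>> carry_out(offset=[[0, 0, 0], [0, 0, 0], [0, 0, 0], [0, 0, 0], [0, 0, 0], [0, 0, -10], [0, 0, -30], [0, 0, -60], [0, 0, -90], [0, 0, -115], [0, 0, -128], [0, 0, -130], [0, 0, -130]], dr=[[0, 0, 0], [0, 0, 0], [0, 0, 0], [0, 0, 0], [0, 0, 0], [0, 0, 0], [0, 0, 0], [0, 0, 0], [0, 0, 0], [0, 0, 0], [0, 0, 0], [0, 0, 0], [0, 0, 0]], grip=1)

```text
t: 33.9
ee_pos: [0.6344, -0.0051, 0.1559]
tool_rot: [1.0, -0.0, -0.0, 0.0]
ft_force: [-0.4, -0.1, -0.3]
finger_gap: 0.0854
gripper_force: 0.0
```

```bash
python3 - <<'E'
from h import *
w=shot('wrist');p=shot('side');g=(.634,-.005)
print(band(w,g,.068,.09),mat(w,'c',g,.055),fit(p,g,.018,.035,.016),fit(p,g,.035,.058,.016))
c=(.451,-.078);print(band(w,c,.072,.1,.05),fit(p,c,.02,.065,.028,.05))
E
```

```text
[ 6.348e-01 -5.200e-03  1.100e-02  5.610e+02  9.000e-02] (array([ 0.63434416, -0.00494081]), 0.0450110025703907, np.int64(7421), np.float64(0.007853556104728765)) [ 6.358e-01 -5.600e-03  1.610e+02  9.000e-04] [ 6.358e-01 -5.500e-03  2.330e+02  1.000e-03]
[ 4.747e-01 -7.940e-02  1.250e-02  2.180e+02  8.070e-02] [ 4.508e-01 -7.820e-02  9.760e+02  7.000e-04]
```

>>> carry_out(offset=[[-6, 2, 0], [-25, 10, 0], [-55, 22, 0], [-88, 35, 0], [-120, 47, 0], [-148, 58, 0], [-170, 67, 0], [-181, 71, 0], [-184, 72.5, 0], [-184, 72.5, 0], [-184, 72.5, 0]], dr=[[0, 0, 0], [0, 0, 0], [0, 0, 0], [0, 0, 0], [0, 0, 0], [0, 0, 0], [0, 0, 0], [0, 0, 0], [0, 0, 0], [0, 0, 0], [0, 0, 0]])

```text
t: 35.1
ee_pos: [0.4518, -0.0775, 0.1563]
tool_rot: [1.0, 0.0, 0.0, 0.0]
ft_force: [-0.6, 0.6, -0.1]
finger_gap: 0.0854
gripper_force: 0.0
```

```bash
python3 - <<'E'
from h import *
w=shot('wrist','w4');c=(.4505,-.0775);print(band(w,c,.074,.1,.05),arm.get_state()['ee_pos'])
E
```

```text
[ 4.495e-01 -7.800e-02  2.850e-02  5.965e+03  8.210e-02] [ 0.45178838 -0.07742526  0.15621729]
```

View pics/w4.png

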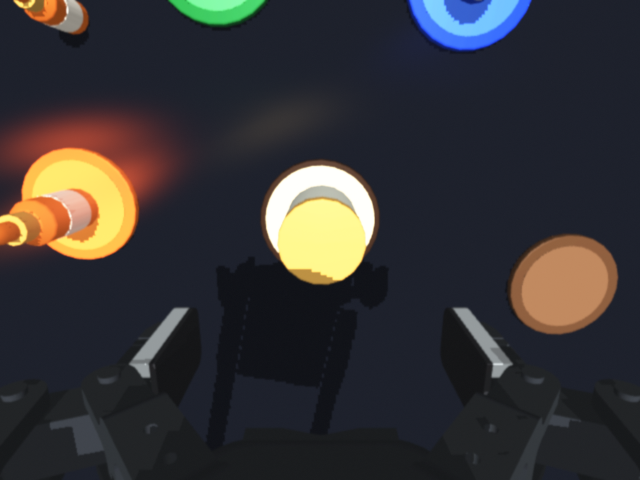

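Wrist picture: candle lid at (322,241), centred between the fingers; cork mat empty at (563,285); orange bottle upright on its mat. Descending on the candle.

>>> carry_out(offset=[[-2, 0.5, 10], [-2, 0.5, 30], [-2, 0.5, 55], [-2, 0.5, 80], [-2, 0.5, 103], [-2, 0.5, 122], [-2, 0.5, 134], [-2, 0.5, 140], [-2, 0.5, 143], [-2, 0.5, 143]], dr=[[0, 0, 0], [0, 0, 0], [0, 0, 0], [0, 0, 0], [0, 0, 0], [0, 0, 0], [0, 0, 0], [0, 0, 0], [0, 0, 0], [0, 0, 0]])

```text
t: 36.15
ee_pos: [0.4488, -0.0781, 0.0131]
tool_rot: [1.0, 0.0, -0.0, 0.0]
ft_force: [-1.0, 1.0, 0.5]
finger_gap: 0.0852
gripper_force: 0.0
```

>>> carry_out(offset=[[0, 0, 0], [0, 0, 0], [0, 0, 0], [0, 0, 0], [0, 0, 0], [0, 0, 0], [0, 0, 0]], dr=[[0, 0, 0], [0, 0, 0], [0, 0, 0], [0, 0, 0], [0, 0, 0], [0, 0, 0], [0, 0, 0]], grip=0)

```text
t: 36.85
ee_pos: [0.4493, -0.0782, 0.0141]
tool_rot: [1.0, -0.0, 0.001, 0.0]
ft_force: [-1.1, 0.6, 5.9]
finger_gap: 0.0553
gripper_force: 62.8
```

>>> carry_out(offset=[[0, 0, -3], [0, 0, -10], [0, 0, -22], [0, 0, -36], [-1, 4, -46], [-4, 14, -50], [-9, 30, -50], [-15, 52, -50], [-21, 75, -50], [-28, 98, -50], [-35, 121, -50], [-42, 144, -50], [-48, 166, -50], [-53, 184, -50], [-56, 196, -50], [-58, 202, -50], [-58.5, 204, -50], [-58.5, 204, -50], [-58.5, 204, -50]], dr=[[0, 0, 0], [0, 0, 0], [0, 0, 0], [0, 0, 0], [0, 0, 0], [0, 0, 0], [0, 0, 0], [0, 0, 0], [0, 0, 0], [0, 0, 0], [0, 0, 0], [0, 0, 0], [0, 0, 0], [0, 0, 0], [0, 0, 0], [0, 0, 0], [0, 0, 0], [0, 0, 0], [0, 0, 0]])

```text
t: 38.75
ee_pos: [0.3903, -0.2815, 0.0633]
tool_rot: [1.0, 0.0, -0.0, -0.0]
ft_force: [0.1, -0.2, -2.4]
finger_gap: 0.0552
gripper_force: 63.7
```

```bash
python3 - <<'E'
from h import *
p=shot('side','s5');w=shot('wrist');g=(.391,-.282)
print(fit(p,g,.062,.08,.028,.05),fit(p,g,.08,.11,.028,.05),'mat side',mat(p,'c',g),'wrist',mat(w,'c',g,.055))
C=cloud(p).reshape(-1,3);m=np.hypot(C[:,0]-g[0],C[:,1]-g[1])<.032;q=C[m,2];print(np.sort(q[q>.02])[:5])
E
```

```text
[ 3.919e-01 -2.816e-01  7.160e+02  5.000e-04] [ 3.917e-01 -2.821e-01  1.062e+03  4.100e-03] mat side (array([ 0.39239106, -0.28408396]), 0.04547622427344322, np.int64(4244), np.float64(0.009039822019641569)) wrist (array([ 0.39082924, -0.28212139]), 0.04513397812843323, np.int64(8737), np.float64(0.00780263692934921))
[0.05870461 0.05963949 0.05994281 0.06001704 0.06009957]
```

View pics/s5.png

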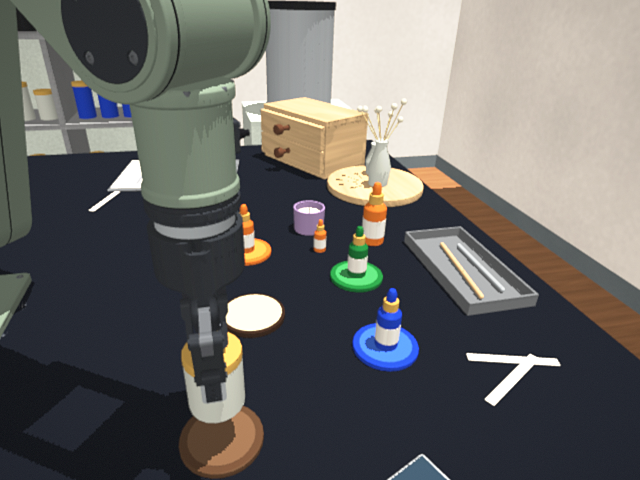

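Side picture: candle held upright over the cork mat (221,438), and all three bottles stand on their own mats. Setting the candle down.

>>> carry_out(offset=[[0, 1, 5], [0, 1, 15], [0, 1, 28], [0, 1, 38], [0, 1, 45], [0, 1, 49], [0, 1, 51], [0, 1, 52], [0, 1, 52], [0, 1, 52]], dr=[[0, 0, 0], [0, 0, 0], [0, 0, 0], [0, 0, 0], [0, 0, 0], [0, 0, 0], [0, 0, 0], [0, 0, 0], [0, 0, 0], [0, 0, 0]])

```text
t: 39.85
ee_pos: [0.3901, -0.283, 0.0122]
tool_rot: [1.0, -0.0, 0.0, -0.0]
ft_force: [-2.4, 2.2, 6.1]
finger_gap: 0.0547
gripper_force: 64.2
```

>>> carry_out(offset=[[0, 0, 0], [0, 0, 0], [0, 0, 0], [0, 0, 0], [0, 0, 0], [0, 0, -10], [0, 0, -30], [0, 0, -60], [0, 0, -90], [0, 0, -120], [0, 0, -145], [0, 0, -158], [0, 0, -160], [0, 0, -160]], dr=[[0, 0, 0], [0, 0, 0], [0, 0, 0], [0, 0, 0], [0, 0, 0], [0, 0, 0], [0, 0, 0], [0, 0, 0], [0, 0, 0], [0, 0, 0], [0, 0, 0], [0, 0, 0], [0, 0, 0], [0, 0, 0]], grip=1)

```text
t: 41.25
ee_pos: [0.3902, -0.2831, 0.1716]
tool_rot: [1.0, -0.0, 0.0, 0.0]
ft_force: [0.1, 0.4, -0.7]
finger_gap: 0.0853
gripper_force: 0.0
```

```bash
python3 - <<'E'
from h import *
w=shot('wrist');p=shot('side','s6');t=shot('top');g=(.391,-.282)
print(band(w,g,.072,.1,.05),mat(w,'c',g,.055),fit(p,g,.02,.04,.028,.05),fit(p,g,.04,.062,.028,.05))
for n,g in {'green':(.6344,-.005),'orange':(.4597,.1151),'blue':(.6182,-.182)}.items():
    print(n,fit(p,g,.018,.035,.016),fit(p,g,.035,.058,.016),fit(p,g,.069,.081,.01))
for n in('paper_cup','votive'):
    for r in arm.place_of(t,n)[:1]: print(n,at_z(t,r['at'],0))
E
```

```text
[ 3.903e-01 -2.826e-01  2.860e-02  5.308e+03  8.030e-02] (array([ 0.3908706 , -0.28227481]), 0.04499761760234833, np.int64(3480), np.float64(0.007772455667242245)) [ 3.918e-01 -2.830e-01  7.050e+02  5.000e-04] [ 3.918e-01 -2.830e-01  8.400e+02  5.000e-04]
green [ 6.357e-01 -5.700e-03  1.560e+02  1.000e-03] [ 6.358e-01 -5.700e-03  2.370e+02  9.000e-04] [ 6.358e-01 -5.400e-03  8.500e+01  1.000e-03]
orange [4.597e-01 1.142e-01 1.430e+02 1.000e-03] [4.597e-01 1.144e-01 1.990e+02 1.000e-03] [4.598e-01 1.145e-01 7.200e+01 9.000e-04]
blue [ 6.195e-01 -1.835e-01  2.370e+02  7.000e-04] [ 6.197e-01 -1.834e-01  3.480e+02  7.000e-04] [ 6.195e-01 -1.833e-01  1.220e+02  8.000e-04]
paper_cup [ 3.80744816e-01  2.87716984e-01 -1.11022302e-16]
votive [0.59754382 0.19259207 0.        ]
```

View pics/s6.png

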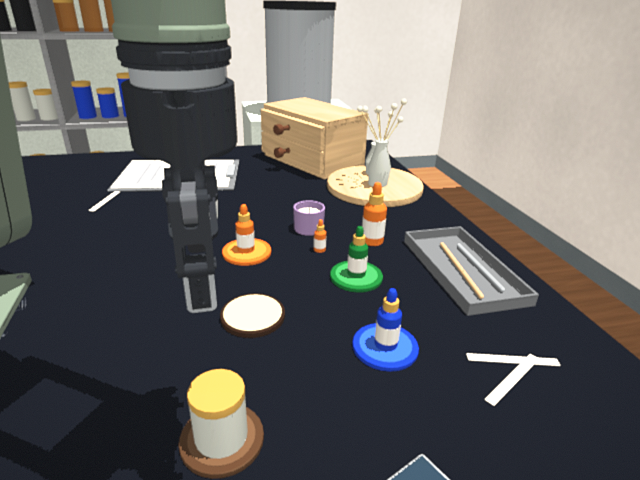

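Side picture: candle upright on the cork (218,415), orange on orange (246,245), green on green (357,265), blue on blue (387,335). All are within about 1 mm of centre. The gripper is clear, and the votive and cup detections agree with the start to within the networks' noise. Handing in.

```bash
python3 -c "
from rig import arm
print(arm.finish_job())"
```

```text
the job is handed in; nothing more can be done
None
```

The job is handed in at about 41 s: the green, blue and orange bottles stand upright on their own mats and the candle is on the cork mat, all about 1 mm from centre by my measurements. I never touched the cup or tea-light glass, and the judge's verdict was not reported back.

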